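Set a straightedge to a glass block and switch the inspection light

ROBOT

A 7-joint arm with a two-finger parallel gripper is mounted at the origin on the work surface. World frame = base frame: x ahead of the robot, y to its left, z up, the work surface at z = 0. Lengths are in m, angles in rad, forces in N, time in s.
With the tool pointing down it reaches from about 0.4 to 0.85 m from the base axis. Payload 4.5 kg.
Tool frame: the origin (TCP) lies on the mounting face of the last link; the fingertips stand 166 mm ahead of it and the grasp point (between the pads) lies 147 mm ahead of it; z points along the fingers, y is the line along which they close (so a half turn about z gives the same grasp; the last joint's range is limited). The gripper opens to 88 mm and grips with 3 to 60 N. Pads are 18 mm wide; open, the fingers measure 123 mm over their backs; the gripper's body (75 mm by 187 mm) begins 45 mm behind the grasp point.
Start: joints at [-1.24, 0.689, -0.195, 1.565, 0.157, 0.902, -0.215], TCP at [0.183, 0.598, 0.405] pointing down, gripper open.
Joint ranges: [-3.01, 3.01], [-0.46, 2.08], [-1.47, 1.51], [0.13, 2.56], [-1, 4.14], [0.04, 2.09], [-2.66, 2.66]. Speed limits (rad/s): [2.57, 2.57, 3.14, 3.14, 3.14, 3.14, 3.14].

INTERFACE

Orientations are given as a rotation vector (axis times angle).
In Python, from cell import robot, effector, capture, ticket gives the robot as it stands. Calls block until the motion is done:
- robot.move_pose(position, orientation): joint-space move of the TCP to a pose.
- robot.move_linear(position, attitude=None, v=0.15, stop_force=None): straight line of the TCP; attitude=None keeps the orientation; v is the mean speed in m/s. With stop_force (N) it stops when the force on the tool has changed by that much, and returns True; else False.
- robot.move_joints(angles): joint-space move.
- effector.let_go() and effector.close(f_grip=None): open the fingers fully, or close them until they stop; f_grip is the grip in N (None keeps the last).
- robot.sleep(seconds).
- robot.ik(position, orientation): joint angles nearest the present ones, or None.
- robot.state(): the state.
- capture(name): name is "side" or "top"; returns a dict with "color" (420x560x3 uint8, blue, green, red), "intrinsics" (3x3 intrinsics, pixels), "k1" (the pictures are not rectified: a ray, as slopes to the right and down, at radius r is drawn at 1 + k1 r^2 times it, then the intrinsics apply), "cam_to_world" (4x4, takes a point from camera to world coordinates). Camera axes: x right, y up, looking along -z (the intrinsics and any distortion apply to the point x, -y, -z); pixel columns grow to the right and rows downward; lengths in m; the calibration is good to about 2 mm. A picture is of the moment at which its call begins. There is no depth.
A pose or a line that the arm cannot do raises robot.IKError and nothing moves.
- ticket.sign_off(): hands the job in; it is judged then, once.
The state is a dict: "time_s": time; "joints": joint angles; "qvel": joint speeds; "joint_torque": joint torques, N m; "position": TCP position; "ee_rot": TCP orientation; "contact_force": force on the tool from outside, world axes, zero at the start; "torque": the same for the moment, N m; "width": finger opening in m; "grip_force": force on a finger pad.
Only numpy, scipy, OpenCV 4.12 (cv2) and the standard library are available. Lean on these libraries where they do the work, as an engineer would, in place of code of your own. Each camera call takes 0.05 s, during which the arm holds its last target. There are 200 camera calls.

TASK

Check the near edge of the blue glass block for straightness: take the dark metal angle straightedge from its sloping rest and stand it on the light box, on its foot, with its flat back flush against the long near side of the block and about centred on it, without shoving the block out of place, and let go. Then press the yellow key of the lamp control fully home so that it stays down and the blue one pops up. Leave the other things on the bench where they are.

Things in the scene. Friction and masses are not known exactly. Their poses are not given: they have to be found in the camera images.
- lightbox: Fixed flat aluminium light box with a white top, 35 mm above the table. Origin on the table; it reaches from x -130 to +170 and y -130 to +130 mm. Place and yaw vary. The block lies on it with the brush behind; the strip on the robot's side of the block is free.
- glass_block: Loose blue glass block, 0.9 kg, lying on the light box: 90 mm along its x, 180 mm along its y, 22 mm high. Origin at the centre of its underside, z up. Its near side (the one that faces the robot) is the plane x = -45 mm. It slides if pushed with more than about 4 to 6 N.
- edge_grip (a point): Grip point of the loose dark anodised aluminium straightedge (L section, 180 mm long, 0.5 kg, red line on its top edge): in the middle of its upright wall, mid-length, 55 mm above the underside of the foot, 20 mm below the top edge, 5 mm inside the back face. Own axes: y along its length, z up the wall, x out of its flat back face.
- edge_end_a (a point): Point on the straightedge's back face, 10 mm above the underside of the foot, 85 mm from mid-length towards its +y. Same axes as edge_grip.
- edge_end_b (a point): The same point at the other end, 85 mm towards -y.
- rest: Fixed wooden rest for the straightedge, like a small lectern: foot 120 by 160 mm, sloping plate 85 by 170 mm, 35 degrees, facing the robot (-x), its upper edge 109 mm above the table; a lip at the low edge stands 10 mm proud. Origin on the table under its centre. It and the lamp control swap sides from run to run.
- lamp_control: Fixed grey box 130 (x) by 190 (y) by 60 mm high, with the two keys side by side along its y: yellow towards +y, blue towards -y. Origin on the table under its centre.
- key_yellow_top (a point): Centre of the top of the yellow key (towards +y of the control), 82 mm above the table when up and 74 mm when down. A 42 mm square cap standing 22 mm out of the control when up; the two caps are 64 mm apart.
- key_yellow (a joint): Travel of the yellow key, in m: 0 up, 0.008 fully down against a hard stop. The keys are interlocked: the one pressed stays where it is left and drives the latched one up by as much. Pressing takes about 4 N all the way.
- key_blue (a joint): Travel of the blue key (towards -y of the control): 0.008, latched down, at the start; 0 up.
- brush: Loose brush lying on the light box behind the block, to be left alone.
- pliers: Loose pliers with red grips on the table at the back right, 180 mm long, to be left alone.
- marver: Loose graphite paddle with wooden handle lying on the table at the back left, 190 mm long, to be left alone.
- cup: Loose steel cup, 75 mm high, to be left alone.
- jar: Loose amber jar, 85 mm high, to be left alone.
- straightedge: The straightedge as a whole, same axes; origin mid-length on the lower edge of the back face. Wall 10 mm thick, 75 mm high; foot 6 mm thick, reaching 45 mm beyond the wall to -x. At the start it lies on the sloping rest: its z leans 35 degrees from vertical to the rest's -x side, its y is level; only a low lip under the foot's edge holds it, so it lifts off along its z.
Mind the look-alikes: they are no part of the job. There is more than one size of the glass_block; the one meant has the size given above.

How it is judged:
By the outcome, as a careful person would: the job done as asked, in the order asked, and still so for the second after the job is handed in, with the robot touching nothing.
It also fails if it takes over 56 s, if anything falls off the work surface, if the arm or the gripper's body presses on something with over 40 N, if the wrist force passes 120 N, or if a joint passes its speed limit or range.

## Working session

There is one attempt and no reset: what is moved stays moved. The work goes in short steps, each a Python script; the robot and the scene stay as the last script left them, time stands still between calls to the robot, and variables do not carry over. Pictures are saved under pics/ and viewed, at most 10 in all, crops included, and the job is handed in when it is done.

```bash
mkdir -p pics; ls; cat > h.py <<'E'
import numpy as np, cv2
from scipy.spatial.transform import Rotation as R
from cell import robot, effector, capture, ticket
def ray(c,uv):
    K=np.array(c["intrinsics"]);T=np.array(c["cam_to_world"])
    d=cv2.undistortPoints(np.array(uv,float).reshape(-1,1,2),K,np.array([c["k1"],0,0,0,0.])).reshape(-1,2)
    # cv2 model: x_d = x(1+k1 r^2), same convention
    v=np.c_[d[:,0],-d[:,1],-np.ones(len(d))]@T[:3,:3].T
    return T[:3,3],v
def onz(c,uv,z):
    o,v=ray(c,uv); return o+v*((z-o[2])/v[:,2])[:,None]
def tri(c1,u1,c2,u2):
    out=[]
    for a,b in zip(np.reshape(u1,(-1,2)),np.reshape(u2,(-1,2))):
        o1,v1=ray(c1,a);o2,v2=ray(c2,b);v1=v1[0];v2=v2[0]
        s,t=np.linalg.lstsq(np.c_[v1,-v2],o2-o1,rcond=None)[0]
        p,q=o1+s*v1,o2+t*v2; out.append(np.r_[(p+q)/2,np.linalg.norm(p-q)])
    return np.array(out)
E
python3 - <<'E'
from h import *
import pickle
d={}
for n in("top","side"):
    c=capture(n);d[n]=c;cv2.imwrite(f"pics/{n}0.png",cv2.resize(c["color"],(784,588),interpolation=cv2.INTER_CUBIC));T=np.array(c["cam_to_world"]);print(n,T[:3,3],-T[:3,2],c["k1"],c["intrinsics"])
pickle.dump(d,open("c0.pkl","wb"));print(robot.state())
E
```

```text
pics
top [ 0.35500244 -0.00969457  1.25926409] [ 0.11681141 -0.00308192 -0.99314933] -0.027246518957226656 [[407.13995271   0.         275.21806544]
 [  0.         407.13995271 214.47482888]
 [  0.           0.           1.        ]]
side [-0.13051639 -0.64659432  0.85918154] [ 0.54164329  0.55940685 -0.62744444] 0.020037228655998794 [[474.66178754   0.         271.55325952]
 [  0.         474.66178754 213.67143599]
 [  0.           0.           1.        ]]
{'time_s': 0.1, 'joints': array([-1.24023713,  0.68986685, -0.19450147,  1.56618542,  0.15728501,
        0.90254577, -0.21507086]), 'qvel': array([ 0.00180943, -0.00186802,  0.00307546, -0.00235129,  0.00089547,
        0.00147696,  0.00081144]), 'joint_torque': array([-3.95151117e-03, -5.28488982e+01, -1.27144206e+00, -1.53834450e+01,
       -5.24724287e-02,  2.01726674e-03,  6.11990254e-05]), 'position': array([0.1827108 , 0.59739977, 0.40402487]), 'ee_rot': array([-4.64306057e-01, -3.10697648e+00,  2.53472010e-03]), 'contact_force': array([-0.50938188,  0.7292379 ,  0.37612272]), 'torque': array([-0.0093286 ,  0.03197665, -0.00170596]), 'grip_force': 0.0, 'width': 0.08821859193177478}
```

View pics/top0.png

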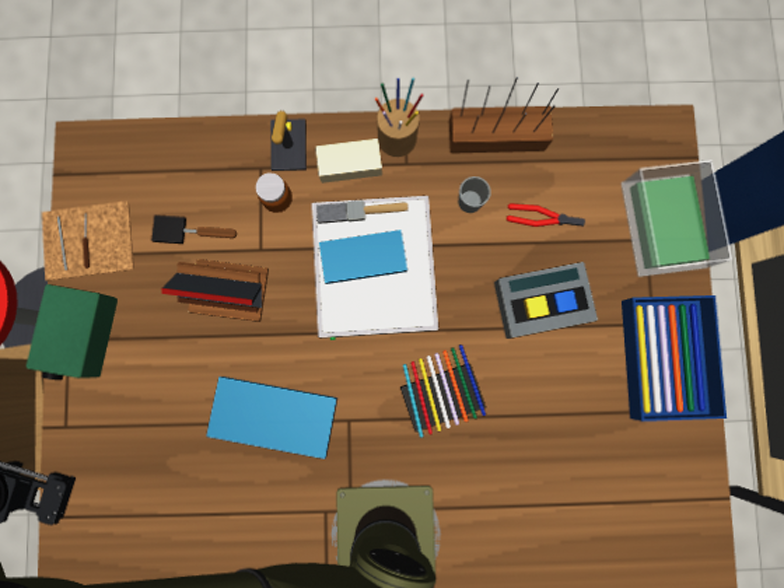

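View pics/side0.png

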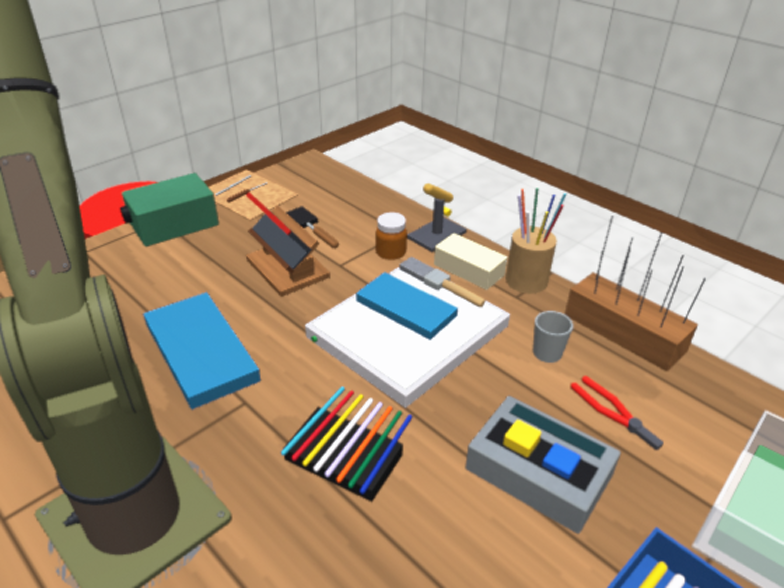

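The top view shows the block at (363,257), the straightedge on the left-hand rest with its red line from (163,291) to (250,303), and the lamp control on the right with yellow at (537,307). The large blue look-alike is at (272,417). The side view shows the block at (407,304), the red line from (250,196) to (292,236), and the yellow key at (522,437).

```bash
cat >> h.py <<'E'
def comps(mask,amin=20):
    n,l,s,c=cv2.connectedComponentsWithStats(mask.astype(np.uint8)); return [(i,s[i],c[i],l==i) for i in range(1,n) if s[i,4]>=amin]
def hsv(c): 
    h=cv2.cvtColor(c["color"],cv2.COLOR_BGR2HSV).astype(int);return h[...,0],h[...,1],h[...,2]
def near(mask,uv,amin=20):
    return min(comps(mask,amin),key=lambda k:np.hypot(*(k[2]-uv)))[3]
def quad(m,c,z):
    """min-area rectangle, in world, of a mask's contour cast onto z"""
    ct=max(cv2.findContours(m.astype(np.uint8),cv2.RETR_EXTERNAL,cv2.CHAIN_APPROX_NONE)[0],key=len).reshape(-1,2)
    w=onz(c,ct,z)[:,:2]; return cv2.minAreaRect((w*1000).astype(np.float32))
def ends(m):
    v,u=np.nonzero(m);p=np.c_[u,v].astype(float);mu=p.mean(0);d=np.linalg.svd(p-mu,full_matrices=False)[2][0]
    d*=np.sign(d[0]);t=(p-mu)@d;return mu,mu+d*t.min(),mu+d*t.max()
E
python3 - <<'E'
from h import *
import pickle
d=pickle.load(open("c0.pkl","rb"))
P={"top":((363/1.4,257/1.4),(207/1.4,297/1.4),(537/1.4,307/1.4),(566/1.4,301/1.4)),"side":((407/1.4,304/1.4),(270/1.4,215/1.4),(522/1.4,437/1.4),(562/1.4,460/1.4))}
E_={}
for n in d:
    c=d[n];h,s,v=hsv(c);b,r,y,bl=P[n]
    bm=near((h>95)&(h<115)&(s>100),b,100)
    print(n,"block V hist",np.histogram(v[bm],bins=12))
    top=near(bm&(v>0.85*np.percentile(v[bm],60)),b,100)
    print(" block rect z57",quad(top,c,.057), "px",top.sum())
    rm=near(((h<6)|(h>174))&(s>150)&(v>70),r)
    E_[n]=ends(rm);print(" red",rm.sum(),E_[n])
    ym=near((h>22)&(h<33)&(s>120)&(v>180),y);print(" yellow",onz(c,[ends(ym)[0]],.082),quad(ym,c,.082))
    km=near((h>100)&(h<125)&(s>120),bl);print(" bluekey",onz(c,[ends(km)[0]],.074))
print(tri(d["top"],E_["top"],d["side"],E_["side"]))
for n,(x0,y0,x1,y1) in {"top":(100,170,320,245),"side":(150,110,290,245)}.items():
    q=d[n]["color"][y0:y1,x0:x1];print(q.shape)
a=cv2.resize(d["top"]["color"][170:240,105:305],None,fx=4,fy=4,interpolation=cv2.INTER_NEAREST)
b=cv2.resize(d["side"]["color"][130:210,165:365],None,fx=4,fy=4,interpolation=cv2.INTER_NEAREST)
cv2.imwrite("pics/z0.png",np.vstack([a,b])[:600])
E
```

```text
top block V hist (array([  17,   16,    0,    6,    3,    0,    1,    9,    0,    4, 1654,
         50]), array([ 45.        ,  59.41666667,  73.83333333,  88.25      ,
       102.66666667, 117.08333333, 131.5       , 145.91666667,
       160.33333333, 174.75      , 189.16666667, 203.58333333,
       218.        ]))
 block rect z57 ((594.491943359375, 32.994049072265625), (88.20638275146484, 177.01441955566406), 7.216725826263428) px 1708
 red 273 (array([147.50915751, 211.4029304 ]), array([114.85309563, 207.12013793]), array([179.18915368, 215.55771335]))
 yellow [[ 0.47264114 -0.32778259  0.082     ]] ((472.5035095214844, -327.640869140625), (39.992122650146484, 41.06855010986328), 9.749544143676758)
 bluekey [[ 0.4830961  -0.39039915  0.074     ]]
side block V hist (array([ 236,   41,   29,   23,   15,   12,   10,   15,   12,   37, 1256,
         31]), array([107.        , 117.41666667, 127.83333333, 138.25      ,
       148.66666667, 159.08333333, 169.5       , 179.91666667,
       190.33333333, 200.75      , 211.16666667, 221.58333333,
       232.        ]))
 block rect z57 ((596.4323120117188, 33.48352813720703), (87.357421875, 178.50677490234375), 7.180827617645264) px 1345
 red 145 (array([192.14482759, 152.66896552]), array([176.25852493, 137.72516987]), array([206.67919715, 166.34103593]))
 yellow [[ 0.47248205 -0.33074219  0.082     ]] ((472.70928955078125, -330.2306213378906), (43.71576690673828, 42.52824401855469), 10.431321144104004)
 bluekey [[ 0.47943035 -0.39438013  0.074     ]]
[[0.50487908 0.33594485 0.15263425 0.00447994]
 [0.51684254 0.42539355 0.15843515 0.00066518]
 [0.49001514 0.24860843 0.15510464 0.00266766]]
(75, 220, 3)
(135, 140, 3)
```

View pics/z0.png

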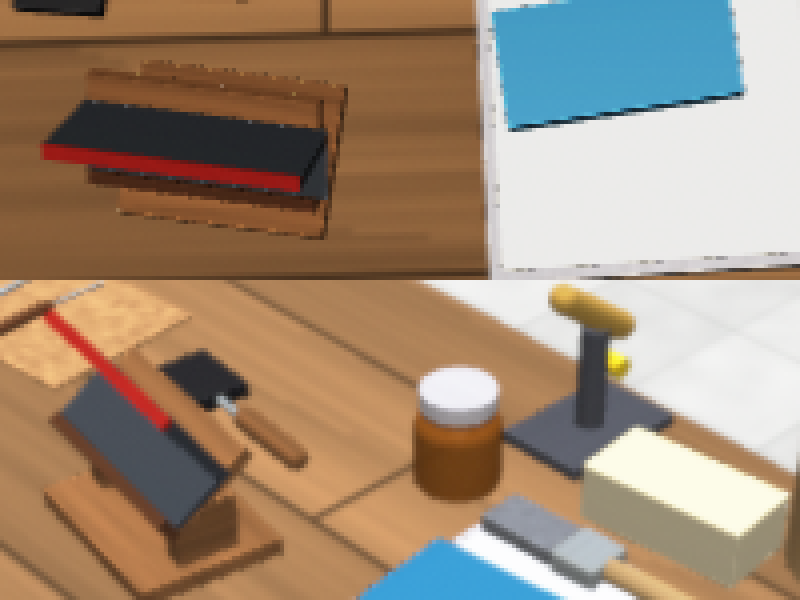

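The zoom confirms it: the full-width red top edge runs from (42,150) to (300,183) on the side nearest the robot, with the foot on the slope below. The red line measures 179 mm at z≈157 mm and the block 88×177 mm, both matching the sizes given. Next is the grasp.

```bash
cat >> h.py <<'E'
def edgeR(yaw,tilt=0.): return R.from_euler("z",yaw)*R.from_euler("y",-tilt)   # tilt: z leans to -x
def tool(Re,grip,s,up=0.):
    """TCP pose for gripping the wall at grip with the edge attitude Re, up along its z"""
    M=np.array([[0,s,0],[s,0,0],[0,0,-1.]])
    return grip+(0.147+up)*Re.apply([0,0,1]), (Re*R.from_matrix(M)).as_rotvec()
E
python3 - <<'E'
from h import *
a=np.array([.51684,.42539,.15844]);b=np.array([.49002,.24861,.15510])
m=(a+b)/2; yr=-np.arctan2(a[0]-b[0],a[1]-b[1]); Re=edgeR(yr,np.radians(35)); g=m-.020*Re.apply([0,0,1])
yb=np.radians(7.2); Rb=edgeR(yb); C=np.array([.5955,.0332,.035]); o=C-.045*Rb.apply([1,0,0]); gp=o+Rb.apply([-.005-.010,0,.055])
print("yaw",np.degrees(yr),"grip",g,"place",gp)
np.savez("plan.npz",yr=yr,g=g,yb=yb,gp=gp,o=o)
for s in(1,-1):
    for nm,p in dict(pre=tool(Re,g,s,.1),gr=tool(Re,g,s),hi=tool(Rb,gp,s,.15),lo=tool(Rb,gp,s)).items():
        q=robot.ik(*p);print(s,nm,np.round(p[0],3),None if q is None else np.round(q,2))
k=np.array([.4726,-.329,.082]);
E
```

```text
yaw -8.62678506172753 grip [0.51477174 0.3352793  0.14038696] place [0.53597312 0.02568001 0.09      ]
1 pre [0.375 0.357 0.343] [-1.46  0.8   0.77  2.15  0.25  0.05 -1.35]
1 gr [0.431 0.348 0.261] [-0.25  1.18 -1.26  2.05  1.76  1.58 -2.43]
1 hi [0.536 0.026 0.387] [-0.15  0.6   0.02  1.86 -0.02  0.69  0.01]
1 lo [0.536 0.026 0.237] [-0.1   0.84 -0.05  1.96  0.12  0.34 -0.12]
-1 pre [0.375 0.357 0.343] [-0.91  0.65 -0.17  2.12  1.43  0.67  0.66]
-1 gr [0.431 0.348 0.261] [-0.89  0.83 -0.02  2.08  1.74  0.55  0.41]
-1 hi [0.536 0.026 0.387] [ 0.35  0.71 -0.83  1.83  0.66  0.9   2.47]
-1 lo [0.536 0.026 0.237] [ 0.28  0.94 -0.73  1.94  1.02  0.68  2.17]
```

```bash
python3 - <<'E'
from h import *
P=np.load("plan.npz");Re=edgeR(P["yr"],np.radians(35));Rb=edgeR(P["yb"]);s=-1;g=P["g"]
t=lambda n:print(n,{k:np.round(robot.state()[k],3) for k in("time_s","position","contact_force","width","joints")})
robot.move_pose(*tool(Re,g,s,.1));t("pre")
robot.move_linear(tool(Re,g,s,.0)[0],v=.1,stop_force=8);t("at")
effector.close(f_grip=30);t("closed")
robot.move_linear(tool(Re,g,s,.08)[0],v=.1);t("lifted")
c=capture("side");cv2.imwrite("pics/lift.png",c["color"])
E
```

```text
pre {'time_s': np.float64(1.508), 'position': array([0.375, 0.357, 0.343]), 'contact_force': array([-0.917, -0.309, -0.4  ]), 'width': np.float64(0.088), 'joints': array([-0.909,  0.65 , -0.169,  2.119,  1.434,  0.668,  0.655])}
at {'time_s': np.float64(2.658), 'position': array([0.431, 0.348, 0.261]), 'contact_force': array([-0.845, -0.325,  0.201]), 'width': np.float64(0.088), 'joints': array([-0.82 ,  0.828, -0.144,  2.077,  1.717,  0.634,  0.452])}
closed {'time_s': np.float64(3.817), 'position': array([0.431, 0.348, 0.261]), 'contact_force': array([ 0.466, -0.226, -0.362]), 'width': np.float64(0.01), 'joints': array([-0.82 ,  0.829, -0.144,  2.077,  1.717,  0.634,  0.452])}
lifted {'time_s': np.float64(4.767), 'position': array([0.386, 0.355, 0.326]), 'contact_force': array([-0.169,  0.7  , -5.679]), 'width': np.float64(0.01), 'joints': array([-0.898,  0.686, -0.15 ,  2.117,  1.496,  0.648,  0.609])}
```

View pics/lift.png

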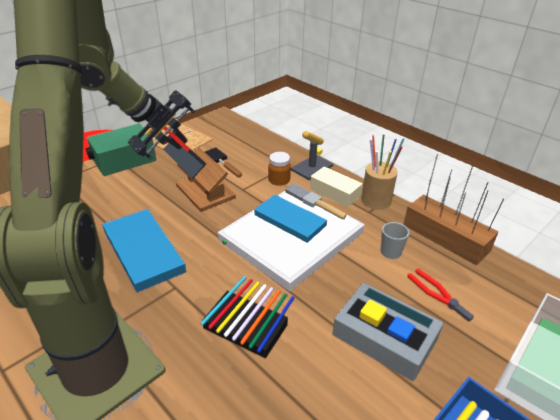

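The side view shows the straightedge gripped near mid-length and clear of the rest, at about (190,150). Next: carry it over, lower it 10 mm short of the block, and look again.

```bash
cat >> h.py <<'E'
def nearline(c,z=.057):
    """near top edge of block: line fit on the top mask's lower boundary -> world points on it"""
    h,s,v=hsv(c);bm=near((h>95)&(h<115)&(s>100),(259,183),100);m=near(bm&(v>0.85*np.percentile(v[bm],60)),(259,183),100)
    uu=np.arange(np.nonzero(m)[1].min()+4,np.nonzero(m)[1].max()-3)
    p=np.array([(u,np.nonzero(m[:,u])[0].max()+.5) for u in uu],float)
    k=np.polyfit(p[:,0],p[:,1],1);keep=abs(np.polyval(k,p[:,0])-p[:,1])<1.2;k=np.polyfit(p[keep,0],p[keep,1],1)
    w=onz(c,np.c_[uu[[0,-1]],np.polyval(k,uu[[0,-1]])],z);return w,m
E
python3 - <<'E'
from h import *
P=np.load("plan.npz");Rb=edgeR(P["yb"]);s=-1;gp=P["gp"]
t=lambda n:print(n,{k:np.round(robot.state()[k],3) for k in("time_s","position","contact_force","width","joints")})
p=robot.state()["position"];robot.move_linear(p+[0,0,.09],v=.2)
robot.move_pose(*tool(Rb,gp,s,.10));t("hi")
robot.move_linear(tool(Rb,gp,s,.006)[0],v=.12,stop_force=8);t("lo")
robot.sleep(.3)
c=capture("top");import pickle;pickle.dump(c,open("c1.pkl","wb"))
cv2.imwrite("pics/lo.png",cv2.resize(c["color"][140:260,190:340],None,fx=5,fy=5,interpolation=cv2.INTER_NEAREST)[:600,:750])
w,m=nearline(c);print(w,np.degrees(np.arctan2(-(w[0]-w[1])[0],(w[0]-w[1])[1])))
d=pickle.load(open("c0.pkl","rb"))["top"];w,m=nearline(d);print(w,np.degrees(np.arctan2(-(w[0]-w[1])[0],(w[0]-w[1])[1])))
E
```

```text
hi {'time_s': np.float64(6.767), 'position': array([0.536, 0.027, 0.337]), 'contact_force': array([ 0.94 , -0.125, -4.815]), 'width': np.float64(0.01), 'joints': array([ 0.366,  0.809, -0.879,  1.881,  0.822,  0.863,  2.329])}
lo {'time_s': np.float64(7.7), 'position': array([0.536, 0.026, 0.244]), 'contact_force': array([ 0.501,  1.022, -3.947]), 'width': np.float64(0.01), 'joints': array([ 0.295,  0.935, -0.749,  1.936,  1.012,  0.703,  2.174])}Traceback (most recent call last):
  File "<stdin>", line 10, in <module>
  File "h.py", line 39, in nearline
    h,s,v=hsv(c);bm=near((h>95)&(h<115)&(s>100),(259,183),100);m=near(bm&(v>0.85*np.percentile(v[bm],60)),(259,183),100)
                                                                 ~~~~^^^^^^^^^^^^^^^^^^^^^^^^^^^^^^^^^^^^^^^^^^^^^^^^^^^
  File "h.py", line 24, in near
    return min(comps(mask,amin),key=lambda k:np.hypot(*(k[2]-uv)))[3]
           ~~~^^^^^^^^^^^^^^^^^^^^^^^^^^^^^^^^^^^^^^^^^^^^^^^^^^^^
ValueError: min() iterable argument is empty
```

View pics/lo.png

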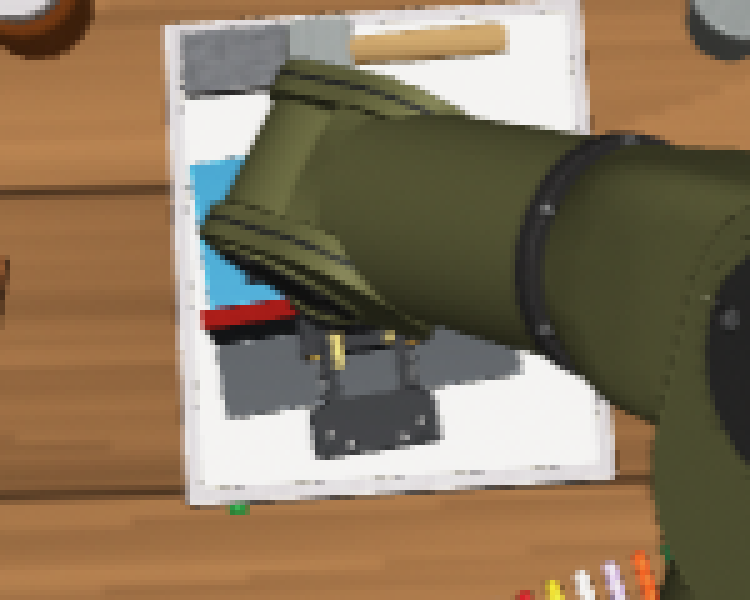

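The arm hides part of the view. Visible are the red edge's left end at (205,312)–(295,308) and the foot's near edge from (228,417) to (520,372). I'll get the foot yaw from that edge and the block's near line from the first picture.

```bash
python3 - <<'E'
from h import *
import pickle
d=pickle.load(open("c0.pkl","rb"));c1=pickle.load(open("c1.pkl","rb"))
yaw=lambda w:np.degrees(np.arctan2(-(w[0]-w[-1])[0],(w[0]-w[-1])[1]))
w,m=nearline(d["top"]);print("block near line",w,yaw(w)); print("top mask u",np.nonzero(m)[1].min(),np.nonzero(m)[1].max())
g=c1["color"].astype(float).mean(2)
# foot near edge: columns left and right of the gripper; sub-pixel crossing of dark foot -> white box
pts=[]
for u in list(range(238,250))+list(range(280,292)):
    col=g[:,u];v0=140+(417-47*((u-190)*5-228)/292)/5
    for v in range(int(v0)-5,int(v0)+6):
        if col[v]<160<=col[v+1]: pts.append((u,v+(160-col[v])/(col[v+1]-col[v])));break
pts=np.array(pts);k=np.polyfit(pts[:,0],pts[:,1],1);res=np.polyval(k,pts[:,0])-pts[:,1];print(len(pts),"res",res.std())
e=pts[[0,-1],0];f=onz(c1,np.c_[e,np.polyval(k,e)],.047);print("foot near",f,yaw(f))
h,s,v=hsv(c1);rm=near(((h<6)|(h>174))&(s>150)&(v>70),(239,202),20);print("red",ends(rm),onz(c1,ends(rm),.116),yaw(onz(c1,ends(rm)[1:],.116)))
P=np.load("plan.npz");print(P["o"],np.degrees(P["yb"]))
# side view now
s1=capture("side");pickle.dump(s1,open("s1.pkl","wb"));cv2.imwrite("pics/s1.png",cv2.resize(s1["color"][160:300,200:380],None,fx=4,fy=4,interpolation=cv2.INTER_NEAREST))
E
```

```text
block near line [[ 0.53965544  0.11449744  0.057     ]
 [ 0.56011593 -0.0474108   0.057     ]] 7.202341011727669
top mask u 228 290
24 res 0.18044392738003381
foot near [[ 0.47515451  0.09852406  0.047     ]
 [ 0.4952097  -0.06072154  0.047     ]] 7.177970563481145
red (array([239.17391304, 202.4057971 ]), array([230.08764384, 203.64344351]), array([248.87528115, 201.08436769])) [[0.52669534 0.08808696 0.116     ]
 [0.52384487 0.11392887 0.116     ]
 [0.52974153 0.0604842  0.116     ]] 6.296089296346651
[0.55085484 0.02756    0.035     ] 7.2
```

View pics/s1.png

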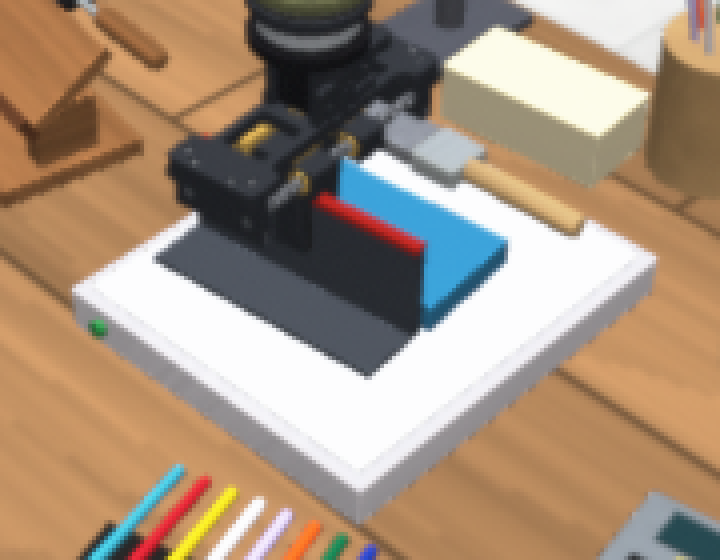

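Yaws agree (7.20° and 7.18°), the gap is about 11 mm, and it is centred to within 1 mm. The side view agrees, showing the edge parallel to and just in front of the block at (425,320). Now touch down, ease in until light contact, set down and release.

```bash
python3 - <<'E'
from h import *
P=np.load("plan.npz");n=edgeR(P["yb"]).apply([1,0,0])
def t(m):
    s=robot.state();f=s["contact_force"];print(m,round(s["time_s"],2),np.round(s["position"],4),"Fn",round(f@n,2),"F",np.round(f,2),round(s["width"],4))
pos=lambda:robot.state()["position"]
t("0");print(robot.move_linear(pos()-[0,0,.014],v=.015,stop_force=3));t("down")
robot.move_linear(pos()+[0,0,.0008],v=.01);robot.sleep(.2);t("up")
print(robot.move_linear(pos()+.008*n,v=.02,stop_force=2.2));t("in1")
print(robot.move_linear(pos()+.008*n,v=.008,stop_force=1.8));t("in2")
E
```

```text
0 8.1 [0.536  0.0256 0.2433] Fn 0.66 F [ 0.69 -0.15 -4.48] 0.0096
True
down 8.63 [0.536  0.0257 0.2369] Fn 0.32 F [0.3  0.22 4.27] 0.0097
up 9.19 [0.5359 0.0256 0.2374] Fn -0.23 F [-0.21 -0.12 -5.4 ] 0.0095
False
in1 9.73 [0.5439 0.0266 0.2374] Fn -0.24 F [-0.22 -0.13 -5.04] 0.0096
True
in2 10.27 [0.5465 0.0268 0.2369] Fn 0.84 F [0.83 0.12 2.78] 0.0097
```

It touched the floor rather than the block; commanding from the measured position let it droop. Raise slightly and continue.

```bash
python3 - <<'E'
from h import *
P=np.load("plan.npz");n=edgeR(P["yb"]).apply([1,0,0])
def t(m):
    s=robot.state();f=s["contact_force"];print(m,round(s["time_s"],2),np.round(s["position"],4),"n",round(s["position"]@n,4),"Fn",round(f@n,2),"F",np.round(f,2))
p=robot.state()["position"].copy();p[2]=.2384
robot.move_linear(p,v=.01);robot.sleep(.2);t("up")
q=p.copy()
print(robot.move_linear(p+.006*n,v=.006,stop_force=1.8));t("in")
robot.sleep(.2);t("settled")
E
```

```text
up 10.87 [0.5464 0.0267 0.2382] n 0.5455 Fn 0.48 F [ 0.44  0.35 -4.82]
True
in 11.31 [0.547  0.0265 0.2374] n 0.546 Fn -1.16 F [-1.06 -0.84 -5.03]
settled 11.51 [0.5468 0.0262 0.2369] n 0.5458 Fn 1.11 F [ 1.2  -0.64 -2.19]
```

```bash
python3 - <<'E'
from h import *
P=np.load("plan.npz");n=edgeR(P["yb"]).apply([1,0,0])
def F():
    f=[]
    for _ in range(8): robot.sleep(.02);f.append(robot.state()["contact_force"])
    s=robot.state();return np.round([s["time_s"],s["position"]@n*1000,s["position"][2]*1000,*(np.mean(f,0)@[[n[0],0],[n[1],0],[0,1]])],2)
p=robot.state()["position"].copy();p[2]=.2386
robot.move_linear(p,v=.01);print("t,n,z,Fn,Fz",F())
for i in range(1,9):
    hit=robot.move_linear(p+.0005*i*n,v=.008,stop_force=4);r=F();print(hit,r)
    if hit or r[3]<-1.8: break
E
```

```text
t,n,z,Fn,Fz [ 1.1960e+01  5.4562e+02  2.3846e+02  4.0000e-02 -4.6800e+00]
False [ 1.2340e+01  5.4625e+02  2.3857e+02 -1.2000e-01 -4.7600e+00]
False [ 1.2720e+01  5.4675e+02  2.3860e+02  2.5000e-01 -4.9000e+00]
False [ 1.3110e+01  5.4716e+02  2.3857e+02 -2.5000e-01 -4.6100e+00]
False [ 13.49 547.37 238.51  -2.2   -3.55]
```

Clean contact: 2.2 N normal force at n = 547.3 mm. Set it down and release.

```bash
python3 - <<'E'
from h import *
import pickle
P=np.load("plan.npz");n=edgeR(P["yb"]).apply([1,0,0])
def t(m):
    s=robot.state();f=s["contact_force"];print(m,round(s["time_s"],2),"n,z",np.round([s["position"]@n*1000,s["position"][2]*1000],2),"Fn",round(f@n,2),"F",np.round(f,2),round(s["width"],4))
p=robot.state()["position"].copy()
print(robot.move_linear(p-[0,0,.004],v=.01,stop_force=4));robot.sleep(.1);t("down")
effector.let_go();t("open")
p=robot.state()["position"].copy()
robot.move_linear(p+[0,0,.13],v=.15);t("up")
# swing clear to above the yellow key
k=np.array([.4726,-.329])
for a in(0,np.pi/2,-np.pi/2):
    r=(R.from_euler("z",np.radians(10)+a)*R.from_euler("x",np.pi)).as_rotvec();print(a,[None if q is None else np.round(q,2) for q in[robot.ik([*k,.35],r),robot.ik([*k,.238],r)]])
E
```

```text
True
down 13.88 n,z [547.19 236.87] Fn -1.07 F [-0.85 -1.81  5.47] 0.0096
open 15.09 n,z [545.52 235.39] Fn -1.54 F [-1.54 -0.1   0.44] 0.0887
up 16.11 n,z [545.16 364.53] Fn 0.1 F [ 0.11 -0.01 -0.01] 0.0881
0 [array([ 0.07,  0.87,  0.87,  1.8 , -0.85,  0.89, -0.05]), array([ 0.18,  0.99,  0.65,  1.86, -0.98,  0.65,  0.05])]
1.5707963267948966 [array([ 0.61,  0.69, -0.14,  1.77,  0.14,  0.68,  0.57]), array([ 0.59,  0.87, -0.11,  1.84,  0.2 ,  0.45,  0.51])]
-1.5707963267948966 [array([ 0.07,  0.87,  0.87,  1.8 , -0.85,  0.89, -1.62]), array([ 0.18,  0.99,  0.65,  1.86, -0.98,  0.65, -1.52])]
```

```bash
python3 - <<'E'
from h import *
import pickle
r=(R.from_euler("z",np.radians(100))*R.from_euler("x",np.pi)).as_rotvec()
robot.move_pose([.4726,-.329,.34],r);effector.close(f_grip=20)
d={n:capture(n) for n in("top","side")};pickle.dump(d,open("c2.pkl","wb"));print(robot.state()["time_s"])
z=lambda a:cv2.resize(a,None,fx=4,fy=4,interpolation=cv2.INTER_NEAREST)
a=z(d["top"]["color"][155:225,215:315]);b=z(d["side"]["color"][180:250,250:350])
cv2.imwrite("pics/fl.png",np.hstack([a,b]))
w0,m0=nearline(pickle.load(open("c0.pkl","rb"))["top"])
h,s,v=hsv(d["top"]);bm=near((h>95)&(h<115)&(s>100),(259,178),100)
rm=near(((h<6)|(h>174))&(s>150)&(v>70),(260,195),20);w=onz(d["top"],ends(rm),.110);print("red",np.round(w,4),np.degrees(np.arctan2(-(w[1]-w[2])[0],(w[1]-w[2])[1])))
# far edge of the block before/after, in world at z=.057
def far(m,c):
    uu=np.arange(234,286);p=np.array([(u,np.nonzero(m[:,u])[0].min()-.5) for u in uu]);k=np.polyfit(*p.T,1);w=onz(c,np.c_[[234,286],np.polyval(k,[234,286])],.057);return np.round(w,4)
print(far(m0,d["top"]),far(bm,d["top"]),[np.nonzero(q)[1].min() for q in(m0,bm)],[np.nonzero(q)[1].max() for q in(m0,bm)])
E
```

```text
19.1167
red [[ 0.5442  0.026   0.11  ]
 [ 0.5331  0.1124  0.11  ]
 [ 0.5553 -0.0608  0.11  ]] 7.284701583074148
[[ 0.6296  0.1072  0.057 ]
 [ 0.6494 -0.0501  0.057 ]] [[ 0.6296  0.1072  0.057 ]
 [ 0.6493 -0.0501  0.057 ]] [np.int64(228), np.int64(228)] [np.int64(290), np.int64(289)]
```

View pics/fl.png

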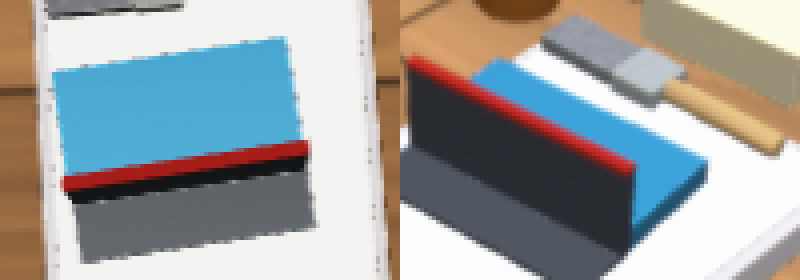

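Top view: the red edge lies along the block from (65,184) to (307,148), parallel at 7.28°, and the block has not moved. Side view: standing upright at the block's corner (632,230). The gripper shifted about 1.7 mm as the fingers opened, so a gap of around 1 mm is possible. I'll close it with a gentle low push on the foot's near edge, watching the force.

```bash
python3 - <<'E'
from h import *
P=np.load("plan.npz");yb=P["yb"];Rb=edgeR(yb);n=Rb.apply([1,0,0]);t=Rb.apply([0,1,0])
for a in(np.pi,0):
    rv=(R.from_euler("z",yb+a)*R.from_euler("x",np.pi)).as_rotvec()
    q=robot.ik(.474*n-.042*t+[0,0,.21],rv);print(a,None if q is None else np.round(q,2))
    if q is not None and abs(q[6])<2: break
pt=lambda x,z:x*n-.042*t+np.array([0,0,z])
robot.move_pose(pt(.470,.34),rv)
robot.move_linear(pt(.470,.215),v=.15)
print(robot.move_linear(pt(.470,.195),v=.02,stop_force=3));z=robot.state()["position"][2];print("z touch",z)
z+=.003
robot.move_linear(pt(.470,z),v=.03);robot.sleep(.1)
def F():
    f=[]
    for _ in range(4): robot.sleep(.02);f.append(robot.state()["contact_force"]@n)
    s=robot.state();return np.round([s["time_s"],s["position"]@n*1000,s["position"][2]*1000,np.mean(f)],2)
print("t,n,z,Fn",F())
print(robot.move_linear(pt(.492,z),v=.012,stop_force=2));print(F())
E
```

```text
3.141592653589793 [-0.07  0.86 -0.11  2.14  0.56  0.16  1.  ]
True
z touch 0.20148337802473254
t,n,z,Fn [2.2520e+01 4.6997e+02 2.0433e+02 1.6000e-01]
True
[2.3790e+01 4.8475e+02 2.0397e+02 1.1000e-01]
```

```bash
python3 - <<'E'
from h import *
P=np.load("plan.npz");yb=P["yb"];Rb=edgeR(yb);n=Rb.apply([1,0,0]);t=Rb.apply([0,1,0])
z=.2045;pt=lambda x:x*n-.042*t+np.array([0,0,z])
def F():
    f=[]
    for _ in range(4): robot.sleep(.02);f.append(robot.state()["contact_force"]@n)
    s=robot.state();return np.round([s["time_s"],s["position"]@n*1000,s["position"][2]*1000,np.mean(f)],2)
x=robot.state()["position"]@n
for i in range(1,22):
    hit=robot.move_linear(pt(x+.0004*i),v=.01,stop_force=4);r=F();print(i,hit,r)
    if hit or r[3]<-3.2: break
E
```

```text
1 False [2.4110e+01 4.8511e+02 2.0445e+02 5.0000e-02]
2 False [ 24.42 485.27 204.46  -1.47]
3 False [ 24.74 485.45 204.41  -3.17]
4 False [ 25.06 485.66 204.39  -4.78]
```

Force rises steadily to 4.8 N with no sliding plateau, more than the edge's own friction could give, so it is seated against the block. Back off and press the key.

```bash
python3 - <<'E'
from h import *
import pickle
P=np.load("plan.npz");n=edgeR(P["yb"]).apply([1,0,0])
p=robot.state()["position"].copy();robot.move_linear(p-.015*n,v=.05);robot.move_linear(p-.015*n+[0,0,.14],v=.2)
r=(R.from_euler("z",np.radians(100))*R.from_euler("x",np.pi)).as_rotvec();k=np.array([.4726,-.329])
robot.move_pose([*k,.30],r)
d={m:capture(m) for m in("top",)};pickle.dump(d,open("c3.pkl","wb"))
h,s,v=hsv(d["top"]);rm=near(((h<6)|(h>174))&(s>150)&(v>70),(260,195),20);w=onz(d["top"],ends(rm),.110);print("red",np.round(w,4),np.degrees(np.arctan2(-(w[1]-w[2])[0],(w[1]-w[2])[1])))
bm=near((h>95)&(h<115)&(s>100),(259,178),100)
uu=np.arange(234,286);q=np.array([(u,np.nonzero(bm[:,u])[0].min()-.5) for u in uu]);kk=np.polyfit(*q.T,1);print("far",np.round(onz(d["top"],np.c_[[234,286],np.polyval(kk,[234,286])],.057),4))
robot.move_linear([*k,.255],v=.1)
print(robot.move_linear([*k,.225],v=.03,stop_force=15));st=robot.state();print(st["time_s"],st["position"],st["contact_force"])
E
```

```text
red [[ 0.5445  0.0257  0.11  ]
 [ 0.5334  0.1125  0.11  ]
 [ 0.5555 -0.0608  0.11  ]] 7.263620661235507
far [[ 0.6294  0.1072  0.057 ]
 [ 0.6494 -0.0501  0.057 ]]
True
28.95 [ 0.47283256 -0.32917335  0.24044076] [-2.24104504  0.58211826  9.31598334]
```

```bash
python3 - <<'E'
from h import *
k=[.4726,-.329]
print(robot.move_linear([*k,.230],v=.02,stop_force=22));st=robot.state();print(st["position"],st["contact_force"])
robot.sleep(.2);robot.move_linear([*k,.40],v=.2);robot.move_pose([.35,-.38,.42],robot.state()["ee_rot"])
z=lambda c,a:cv2.resize(c["color"][a[0]:a[1],a[2]:a[3]],(400,280),interpolation=cv2.INTER_CUBIC)
s=capture("side");t=capture("top");cv2.imwrite("pics/end.png",np.hstack([z(s,(180,390,170,470)),z(t,(120,260,200,400))]));print(robot.state()["time_s"])
E
```

```text
True
[ 0.47281942 -0.32910679  0.24046236] [-1.24345398  0.49607272  7.24112745]
31.0583
```

View pics/end.png

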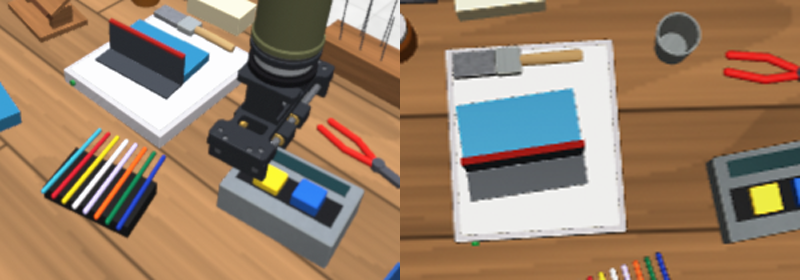

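The left view shows the blue key standing proud at (310,195) and yellow low at (270,180). The right view shows the straightedge flush along the block from (462,162) to (583,146), with everything else where it was. The key's hard stop was met twice at the same height, with the tip at about 74 mm.

```bash
python3 -c "
from h import *
print(ticket.sign_off())"
```

```text
the job is handed in; nothing more can be done
None
```

Job handed in at about 31 s of the 56 s allowed: the straightedge stands centred and seated against the block's near side with no block movement visible to the camera, and the yellow key is at its hard stop with the blue one up; no verdict came back.

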